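# Put the dip rods back in the kit box and clip the hasp

### The arm

A 6-joint arm with a two-finger parallel gripper is mounted at the origin on the work surface. World frame = base frame: x ahead of the robot, y to its left, z up, the work surface at z = 0. Lengths are in m, angles in rad, forces in N, time in s.
With the tool pointing down it reaches from about 0.275 to 0.75 m from the base axis. Payload 10.2 kg.
Tool frame: the origin (TCP) lies between the finger pads; the fingertips stand 8 mm ahead of it and the grasp point (between the pads) lies 11 mm behind it; z points along the fingers, y is the line along which they close (so a half turn about z gives the same grasp; the last joint's range is limited). The gripper opens to 88 mm and grips with 3 to 60 N. Pads are 18 mm wide; open, the fingers measure 123 mm over their backs; the gripper's body (75 mm by 187 mm) begins 45 mm behind the grasp point.
Start: joints at [-1.416, 0.313, 1.498, -0, 1.331, -0.223], TCP at [0.194, -0.488, 0.21] pointing down, gripper open.
Joint ranges: [-2.94, 2.94], [-0.97, 2.17], [0.19, 2.56], [-1.23, 4.37], [0.02, 3.11], [-2.88, 2.88]. Speed limits (rad/s): [2.39, 2.39, 3.01, 3.14, 3.14, 3.14].

### API

Orientations are given as a unit quaternion [x, y, z, w].
In Python, from cell import * gives the robot as it stands. Calls block until the motion is done:
- goto(position, orientation): joint-space move of the TCP to a pose.
- move_linear(position, ori=None, max_speed=0.15, contact_N=None): straight line of the TCP; ori=None keeps the orientation; max_speed is the mean speed in m/s. With contact_N (N) it stops when the force on the tool has changed by that much, and returns True; else False.
- move_joints(angles): joint-space move.
- command_gripper(opening): finger opening in m; the grip force is fixed at half the most; returns when the fingers have stopped.
- wait(seconds).
- inverse_kinematics(position, orientation): joint angles nearest the present ones, or None.
- state(): the state.
- read_camera(name): name is "scene" or "top" or "wrist"; returns a dict with "img" (400x640x3 uint8, red, green, blue), "fovy" (degrees; the focal length in pixels is half the picture's height over the tangent of half this angle, whatever the lens; pixels are square), "cx", "cy" (the principal point, pixels), "rvec" (rotation vector, rad) and "tvec" (3), from world to camera coordinates, as OpenCV has them. Camera axes: x right, y down, z forward; pixel columns grow to the right and rows downward; lengths in m; the calibration is good to about 2 mm. The wrist camera is an equidistant fisheye: a pixel r from the principal point sees the ray r / f radians off the axis. A picture is of the moment at which its call begins. There is no depth.
A pose or a line that the arm cannot do raises PlanningError and nothing moves.
- finish_job(): hands the job in; it is judged then, once.
Trained networks look in a picture, given as the dict that the camera call returned (one of the last four; its "shot" number tells which), for a name from the list of things; names that differ only in an ending like _2 or _b are one class to them, and where a whole thing is asked for, a point or a joint stands for the part that bears it (a point fixed in the world has none). Each returns a list of dicts, best first, with "conf" (0 to 1); they miss things now and then, are a little off and sometimes report something else, mostly with a low value. They report only what shows in the picture. A call takes as long as a camera call.
- recognise(picture, query): "location" ([x, y, z] in m, in the coordinates of the camera as it stood for that picture, good to about 4 mm: the middle of the surface that is visible of it).
The state is a dict: "time_s": time; "joints": joint angles; "dq": joint speeds; "effort": joint torques, N m; "eef_pos": TCP position; "eef_rot": TCP orientation; "wrist_force": force on the tool from outside, world axes, zero at the start; "wrist_torque": the same for the moment, N m; "opening": finger opening in m; "grasp_force": force on a finger pad.
Only numpy, scipy, OpenCV 4.12 (cv2) and the standard library are available. Lean on these libraries where they do the work, as an engineer would, in place of code of your own. Each camera call takes 0.05 s, during which the arm holds its last target. There are 200 camera calls.

### The job

Put the dip-rod kit away: pull the grey box's tray right out, take every dip rod from the wooden block and push it down into the vial with the collar of its own colour until the cap sits on the rim. Then slide the tray fully shut and lock it by moving the sprung clip from its stand onto the hasp, jaws gripping both steel tabs, pressed well down and let go upright. Leave everything else on the bench where it is.

Things in the scene. Friction and masses are not known exactly. Their poses are not given: they have to be found in the camera images.
- cap_red (a point): Dip rod with a red cap, standing tip down in a hole of the wooden block at the start (may be absent). Point: centre of the cap; z points up the rod. Cap: cylinder 18 mm dia, 30 mm tall. Below it a white stick 7 mm dia with a round tip, 60 mm long (tip 75 mm below this point). 30 g.
- vial_red (a point): Centre of the mouth, at the rim, of the clear vial with the red collar, upright in the tray (axes as pull). Bore 10 mm, outside 15 mm; rim 78 mm above the bench; neighbours 56 mm away in y. The stick enters freely for 48 mm, then pushes a snug rubber seat down the last 12 mm against 4 N (no spring back); home, the cap rests on the rim, its centre 15 mm above this point.
- cap_blue (a point): Dip rod with a blue cap, standing tip down in a hole of the wooden block at the start (may be absent). Point: centre of the cap; z points up the rod. Cap: cylinder 18 mm dia, 30 mm tall. Below it a white stick 7 mm dia with a round tip, 60 mm long (tip 75 mm below this point). 30 g.
- vial_blue (a point): Centre of the mouth, at the rim, of the clear vial with the blue collar, upright in the tray (axes as pull). Bore 10 mm, outside 15 mm; rim 78 mm above the bench; neighbours 56 mm away in y. The stick enters freely for 48 mm, then pushes a snug rubber seat down the last 12 mm against 4 N (no spring back); home, the cap rests on the rim, its centre 15 mm above this point.
- cap_yellow (a point): Dip rod with a yellow cap, standing tip down in a hole of the wooden block at the start (may be absent). Point: centre of the cap; z points up the rod. Cap: cylinder 18 mm dia, 30 mm tall. Below it a white stick 7 mm dia with a round tip, 60 mm long (tip 75 mm below this point). 30 g.
- vial_yellow (a point): Centre of the mouth, at the rim, of the clear vial with the yellow collar, upright in the tray (axes as pull). Bore 10 mm, outside 15 mm; rim 78 mm above the bench; neighbours 56 mm away in y. The stick enters freely for 48 mm, then pushes a snug rubber seat down the last 12 mm against 4 N (no spring back); home, the cap rests on the rim, its centre 15 mm above this point.
- cap_green (a point): Dip rod with a green cap, standing tip down in a hole of the wooden block at the start (may be absent). Point: centre of the cap; z points up the rod. Cap: cylinder 18 mm dia, 30 mm tall. Below it a white stick 7 mm dia with a round tip, 60 mm long (tip 75 mm below this point). 30 g.
- vial_green (a point): Centre of the mouth, at the rim, of the clear vial with the green collar, upright in the tray (axes as pull). Bore 10 mm, outside 15 mm; rim 78 mm above the bench; neighbours 56 mm away in y. The stick enters freely for 48 mm, then pushes a snug rubber seat down the last 12 mm against 4 N (no spring back); home, the cap rests on the rim, its centre 15 mm above this point.
- pull (a point): Black upright pull on the tray's front; moves with the tray. Point: 98 mm above the bench, 17 mm below the pull's flat top; x points into the box (the tray opens towards -x), z up. Grip 12 mm wide in y, 16 mm in x, 55 mm tall, its centre 42 mm in front of the tray's front panel, whose top is 115 mm above the bench; the row of vials is 120 mm behind this point.
- tray (a joint): How far the tray is pulled out of the box: 0 shut (its tab lies flat against the box's tab), 0.150 m fully out. About 2.5 N of friction; it stays where left.
- hasp (a point): Middle of the hasp's top edge, fixed to the grey box, 152 mm above the bench; x points into the box (normal to the tabs), y along them. The box's steel tab (3 mm thick, 40 mm wide) is just behind the point; the tray's equal tab lies just in front when shut: 6 mm together, 32 mm tall above the roof. Box fixed, 220 mm deep behind the point, 280 wide, 120 tall.
- clip_mid (a point): Sprung clip, orange grips, steel jaws down, parked on the fin of a stand. Point: midway between the grips when clipped on 6 mm, half-way up them; z up, y is the squeeze line. Grips: flat plates 24 mm wide in x, 18 mm below to 22 mm above the point; width over them 46 mm less clip_jaw. Jaw tips 52 mm below the point, throat (highest an edge can go in) 28 mm below. 100 g.
- clip_jaw (a joint): How far the grips are squeezed together from rest, 0 to 0.016 m; the gap between the jaws is this plus 1 mm. Parked or clipped on 6 mm it reads 0.005. Squeezing right home takes about 12.5 N per side; held squeezed, the jaws are centred between the fingers.
- clip: The same clip's main half: origin at the jaw tips, 52 mm below the clip_mid point, same axes.
- stand_top (a point): Middle of the top edge of the fin on the clip's parking stand: 84 mm above the bench, y normal to the fin, which is 6 mm thick and 40 mm wide, on a dark steel base 90 x 110 x 14 mm. At the start the clip's jaws reach 20 mm below this edge. 0.9 kg, loose.
- block: Dark wooden block 110 x 110 x 72 mm, loose, 0.7 kg, origin under its centre. Its four holes (10 mm across, at x and y = +-28 mm) hold the dip rods; caps rest on its top.
- ramekin: White ceramic ramekin, 80 mm dia, 45 mm tall; to be left alone. Origin under its centre.
- level: Short orange spirit level, 45 x 160 x 22 mm, lying along its y; to be left alone. Origin under its centre.
- pliers: Chrome locking pliers lying flat, about 180 mm long and 14 mm tall, along its x; to be left alone. Origin under its centre.
- scraper: Green plastic scraper lying flat, about 165 mm long and 16 mm tall, along its x; to be left alone. Origin under its centre.
- jar: Closed jar, 64 mm dia, 85 mm tall; to be left alone. Origin under its centre.
- tape: Blue roll of tape lying flat, 90 mm dia, 20 mm tall; to be left alone. Origin under its centre.

How it is judged:
By the outcome, as a careful person would: the job done as asked, in the order asked, and still so for the second after the job is handed in, with the robot touching nothing.
Of rod_red, rod_blue, rod_yellow, rod_green only 3 to 4 are there at a start; the rules pass over those that are not, and their reading is None.
At some moment in a run one of block, stand may be knocked a few centimetres aside while the robot is not near it.
It also fails if it takes over 210 s, if anything falls off the work surface, if the arm or the gripper's body presses on something with over 40 N, if the wrist force passes 120 N, or if a joint passes its speed limit or range.

## Working session

There is one attempt and no reset: what is moved stays moved. The work goes in short steps, each a Python script; the robot and the scene stay as the last script left them, time stands still between calls to the robot, and variables do not carry over. Pictures are saved under pics/ and viewed, at most 14 in all, crops included, and the job is handed in when it is done.

```bash
ls; mkdir -p pics; cat > h.py <<'E'
from cell import *
import numpy as np, cv2
from scipy.spatial.transform import Rotation as R
def cw(p,x):  # camera->world
    M=cv2.Rodrigues(np.array(p["rvec"],float))[0]; return M.T@(np.array(x)-np.array(p["tvec"]).ravel())
def save(p,n): cv2.imwrite(f"pics/{n}.png",p["img"][:,:,::-1])
def rec(p,q,n=2):
    return [(np.round(cw(p,d["location"]),4),round(d["conf"],2)) for d in recognise(p,q)[:n]]
def down(a):  # tool pointing down, tool y axis at angle a (world) ; a=pi/2 -> closes along world y
    z=np.array([0,0,-1.]); y=np.array([np.cos(a),np.sin(a),0]); x=np.cross(y,z)
    return R.from_matrix(np.c_[x,y,z]).as_quat()
E
python3 - <<'E'
from h import *
s=read_camera("scene"); t=read_camera("top"); save(s,"s0"); save(t,"t0")
for q in "cap_red cap_blue cap_yellow cap_green vial_red vial_blue vial_yellow vial_green pull hasp clip_mid clip stand_top block ramekin level pliers scraper jar tape".split():
    print(q, "S",rec(s,q),"T",rec(t,q))
print(state())
E
```

```text
pics
cap_red S [(array([ 0.4889, -0.259 ,  0.1093]), 0.4)] T [(array([0.4759, 0.3203, 0.102 ]), 0.49)]
cap_blue S [(array([0.4573, 0.2546, 0.0904]), 0.56)] T [(array([0.4509, 0.2464, 0.1038]), 0.47), (array([ 0.6498, -0.0288,  0.0372]), 0.39)]
cap_yellow S [] T [(array([ 0.481 , -0.2813,  0.1022]), 0.61)]
cap_green S [] T [(array([0.5031, 0.2679, 0.103 ]), 0.36)]
vial_red S [(array([ 0.6461, -0.0107,  0.1026]), 0.66), (array([ 0.6512, -0.3834,  0.0159]), 0.45)] T [(array([ 0.3764, -0.4852,  0.0174]), 0.66), (array([ 0.6528, -0.029 ,  0.0373]), 0.6)]
vial_blue S [(array([ 0.6531, -0.0118,  0.1018]), 0.58)] T [(array([ 0.6503, -0.0268,  0.0368]), 0.8), (array([0.3754, 0.0857, 0.007 ]), 0.45)]
vial_yellow S [(array([ 0.6509, -0.0089,  0.1038]), 0.83)] T [(array([ 0.6493, -0.0261,  0.0336]), 0.94)]
vial_green S [(array([0.7987, 0.006 , 0.1232]), 0.73), (array([ 0.6525, -0.0069,  0.1021]), 0.71)] T [(array([ 0.6516, -0.0332,  0.0383]), 0.67), (array([ 0.3791, -0.0927,  0.0213]), 0.32)]
pull S [(array([ 0.6452, -0.0139,  0.1047]), 0.94), (array([ 0.4879, -0.2708,  0.1113]), 0.32)] T [(arra
[... 1500 characters left out ...]
)]
{'time_s': 2.1, 'joints': array([-1.41640911e+00,  3.12927267e-01,  1.49768505e+00, -1.83826497e-05,
        1.33102064e+00, -2.23392856e-01]), 'dq': array([ 0.00039888,  0.00077969,  0.00109298,  0.0006922 , -0.00013176,
       -0.00141937]), 'effort': array([ 8.60570367e-05, -4.02109802e+01, -2.52416468e+01,  6.94682705e-02,
        3.19308392e-02,  7.13147642e-06]), 'eef_pos': array([ 0.19363875, -0.48799031,  0.21031185]), 'eef_rot': array([ 9.82212846e-01,  1.87770936e-01, -8.22775116e-06, -2.04509213e-05]), 'wrist_force': array([-0.66134882, -0.17330401,  0.53148368]), 'wrist_torque': array([ 0.00608243, -0.01736183, -0.00238657]), 'grasp_force': 0.0, 'opening': 0.08827400027672025}
```

View pics/t0.png

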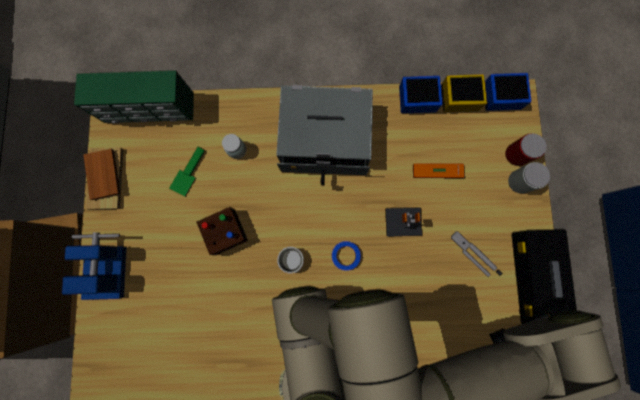

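View pics/s0.png

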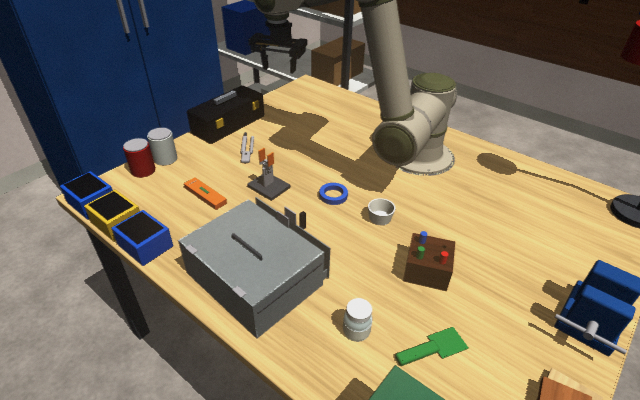

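The top picture shows the pull near pixel (323,178), the block at (222,230) with red, green and blue caps but no yellow, and the clip at (412,218). The box is turned by roughly -5°. Next I'll look from close by with the wrist camera.

```bash
cat > look.py <<'E'
from h import *
import pickle,sys
ims=[]
for n,pos in dict(stand=(0.44,-0.27,0.32),pull=(0.56,-0.02,0.34),block=(0.42,0.28,0.32)).items():
    goto(pos,down(np.pi/2)); wait(0.3)
    p=read_camera("wrist"); pickle.dump(p,open(f"w_{n}.pkl","wb")); ims.append(p["img"])
    for q in dict(stand=["clip_mid","clip","stand_top"],pull=["pull","hasp","tray"],block=["cap_red","cap_blue","cap_green","cap_yellow","block"])[n]: print(q,rec(p,q))
    if n=="stand": print({k:p[k] for k in p if k!="img"}, state()["time_s"],state()["joints"])
cv2.imwrite("pics/w0a.png",cv2.resize(ims[0][:,:,::-1],(800,500)))
cv2.imwrite("pics/w0b.png",cv2.resize(ims[1][:,:,::-1],(800,500)))
cv2.imwrite("pics/w0c.png",cv2.resize(ims[2][:,:,::-1],(800,500)))
print(state()["time_s"])
E
python3 look.py
```

```text
clip_mid [(array([ 0.4817, -0.2789,  0.1028]), 0.96)]
clip [(array([ 0.4797, -0.274 ,  0.0951]), 0.67), (array([0.3768, 0.0938, 0.0258]), 0.57)]
stand_top [(array([ 0.4723, -0.2736,  0.016 ]), 0.58)]
{'fovy': 65.70646984690485, 'cx': 315.0236484333978, 'cy': 201.60622660337978, 'rvec': array([-2.05808954, -2.05697222, -0.3161841 ]), 'tvec': array([ 0.26952993, -0.49475809,  0.36312543]), 'shot': 3} 4.4417 [-7.77739854e-01  2.41110739e-01  1.31018470e+00 -1.51336981e-06
  1.59035844e+00 -2.34838576e+00]
pull [(array([ 0.6496, -0.0271,  0.0606]), 0.68), (array([ 0.4842, -0.2523,  0.1209]), 0.22)]
hasp [(array([ 0.7077, -0.0333,  0.1186]), 0.71), (array([0.6551, 0.406 , 0.0102]), 0.45)]
tray [(array([ 0.6495, -0.0264,  0.0581]), 0.96)]
cap_red [(array([0.4749, 0.3211, 0.1048]), 0.75)]
cap_blue [(array([0.4466, 0.2542, 0.0983]), 0.57)]
cap_green [(array([0.5004, 0.2723, 0.0954]), 0.54)]
cap_yellow []
block [(array([0.4579, 0.285 , 0.0706]), 0.56)]
7.875
```

View pics/w0a.png

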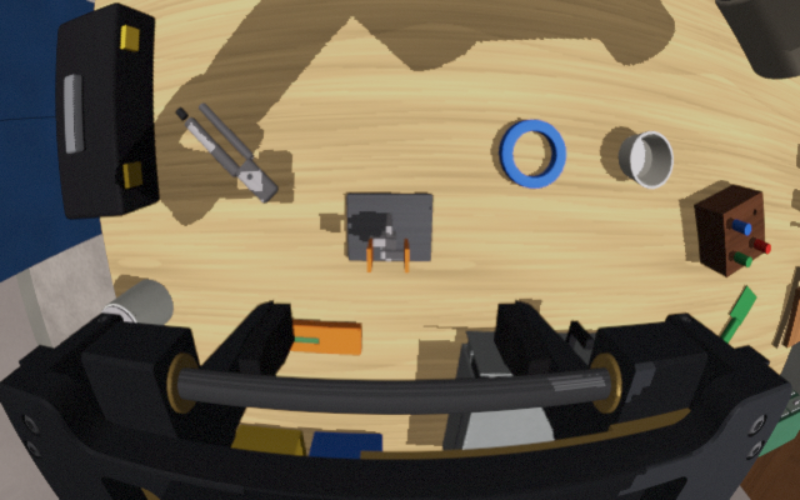

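View pics/w0b.png

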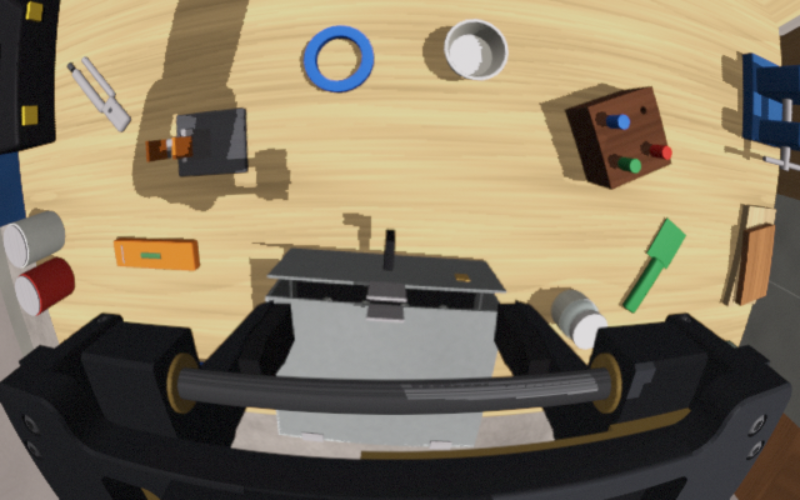

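View pics/w0c.png

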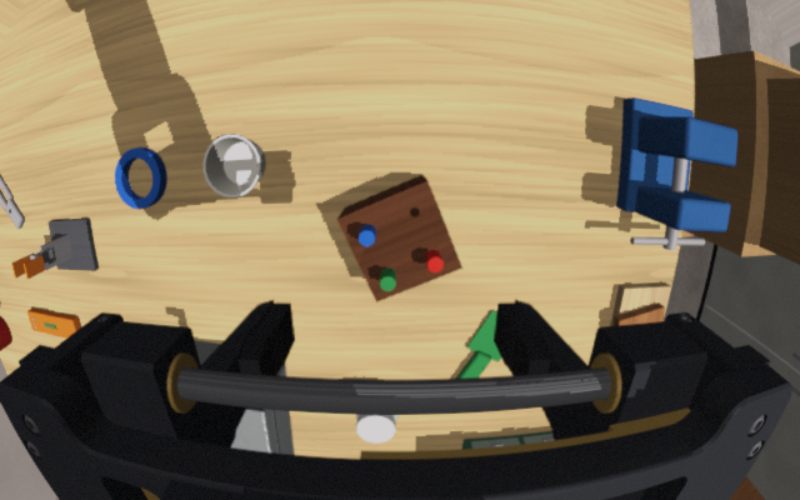

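The wrist pictures show the clip's two orange grips at (369,255) and (407,255) of the 800-wide picture. The pull is at (390,235) with the hasp tabs behind it at (387,290–318), and the red, blue and green caps are clear (the fourth hole is empty). Next I'll work out precise positions.

```bash
cat >> h.py <<'E'
def cam(p): 
    M=cv2.Rodrigues(np.array(p["rvec"],float))[0]; t=np.array(p["tvec"],float).ravel(); f=200/np.tan(np.radians(p["fovy"])/2); return M,t,f
def proj(p,X):  # wrist fisheye world->pixel
    M,t,f=cam(p); c=np.atleast_2d(X)@M.T+t; rho=np.hypot(c[:,0],c[:,1]); th=np.arctan2(rho,c[:,2])
    return np.c_[p["cx"]+f*th*c[:,0]/rho, p["cy"]+f*th*c[:,1]/rho]
def unproj(p,uv,z):  # wrist pixel -> world at height z
    M,t,f=cam(p); d=np.atleast_2d(uv)-[p["cx"],p["cy"]]; r=np.hypot(d[:,0],d[:,1])+1e-9; th=r/f
    ray=np.c_[np.sin(th)*d[:,0]/r,np.sin(th)*d[:,1]/r,np.cos(th)]@M; o=-M.T@t
    return o+ray*((z-o[2])/ray[:,2])[:,None]
def blobs(p,col,amin=15):  # colour blobs, biggest first: (area, centroid, mask)
    h=cv2.cvtColor(p["img"],cv2.COLOR_RGB2HSV); H,S,V=[h[...,i].astype(int) for i in range(3)]
    k={"red":((H<6)|(H>172)),"orange":(H>=5)&(H<17),"yellow":(H>20)&(H<34),"green":(H>45)&(H<80),"blue":(H>100)&(H<130)}[col]
    m=(k&(S>150)&(V>60)).astype(np.uint8)
    n,l,s,c=cv2.connectedComponentsWithStats(m)
    return sorted([(s[i,4],c[i],l==i) for i in range(1,n) if s[i,4]>=amin],key=lambda b:-b[0])
_a=np.linspace(0,2*np.pi,24,endpoint=False)
def fitcyl(p,c,r,z0,z1): # cylinder centre xy from blob centroid
    from scipy.optimize import fsolve
    rim=np.vstack([np.c_[r*np.cos(_a),r*np.sin(_a),0*_a+z] for z in (z0,z1)])
    def f(q):
        h=cv2.convexHull(proj(p,rim+[q[0],q[1],0]).astype(np.float32)); m=cv2.moments(h); return [m["m10"]/m["m00"]-c[0],m["m01"]/m["m00"]-c[1]]
    return fsolve(f,unproj(p,c,(z0+z1)/2)[0,:2],epsfcn=1e-6)
E
python3 - <<'E'
from h import *
import pickle
L=lambda n:pickle.load(open(f"w_{n}.pkl","rb"))
p=L("block"); M,t,f=cam(p); print("cam",-M.T@t, M[2])
for n in("block","pull"):
    p=L(n)
    for c in("red","green","blue"):
        for b in blobs(p,c)[:5]:
            w=fitcyl(p,b[1],.009,.072,.102)
            if 0.4<w[0]<0.56 and .2<w[1]<.36: print(n,c,b[0],b[1].round(1),w.round(4))
p=L("stand")
for b in blobs(p,"orange")[:4]:
    ys,xs=np.where(b[2]); print("or",b[0],b[1].round(1),xs.min(),xs.max(),ys.min(),ys.max(),unproj(p,b[1],.125).round(4))
p=L("pull"); cv2.imwrite("pics/c1.png",cv2.resize(p["img"][175:275,200:420,::-1],None,fx=3.6,fy=3.6,interpolation=cv2.INTER_CUBIC))
p=L("stand"); cv2.imwrite("pics/c2.png",cv2.resize(p["img"][145:225,270:355,::-1],None,fx=7,fy=7,interpolation=cv2.INTER_CUBIC))
E
```

```text
cam [0.34342603 0.27988206 0.4946663 ] [ 2.99896816e-01  5.16222473e-05 -9.53971644e-01]
block red 224 [347.  208.7] [0.4815 0.3243]
block green 123 [310.1 224.6] [0.5051 0.2729]
block blue 174 [293.4 188.2] [0.4518 0.2505]
pull red 151 [528.6 120.6] [0.4803 0.3254]
pull green 15 [501.3 128.4] [0.4984 0.269 ]
pull blue 128 [495.1  96.4] [0.4499 0.2535]
or 1276 [262.4 269.3] 231 288 256 283 [[ 0.5771 -0.3425  0.125 ]]
or 1206 [620.5 379.7] 593 639 346 399 [[1.1641 0.8496 0.125 ]]
or 704 [595.4 181.5] 579 612 155 205 [[0.4433 0.2113 0.125 ]]
or 92 [295.4 205. ] 293 297 191 217 [[ 0.4836 -0.2944  0.125 ]]
```

View pics/c1.png

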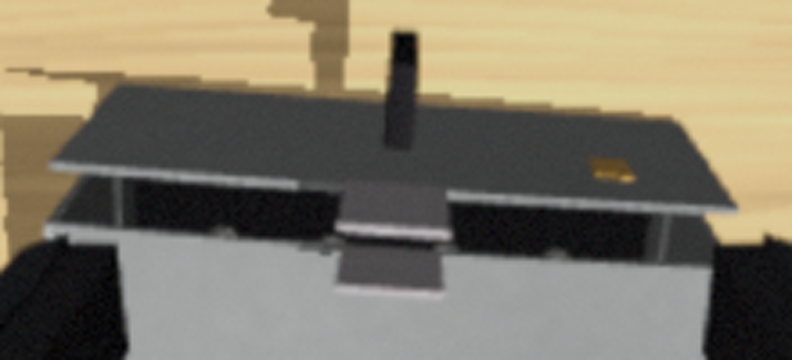

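View pics/c2.png

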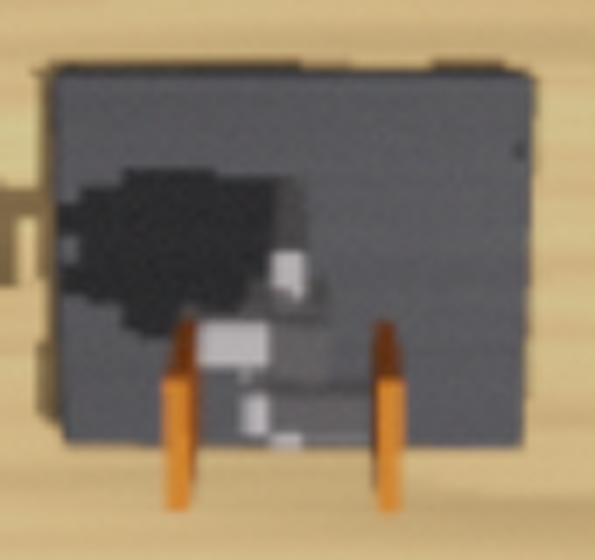

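```bash
python3 - <<'E'
from h import *
import pickle
L=lambda n:pickle.load(open(f"w_{n}.pkl","rb"))
p=L("pull"); px=lambda a:np.array(a)/3.6+[200,175]
F=unproj(p,px([[50,165],[737,210]]),.115); B=unproj(p,px([[45,235],[713,265]]),.12); T=unproj(p,px([[338,230],[448,238],[335,290],[443,292]]),.152)
print(F.round(4),B.round(4),T.round(4))
for A in(F,B): d=A[1]-A[0]; print(np.degrees(np.arctan2(-d[0],d[1])),np.linalg.norm(d))
for z in(.115,.098,.06): print(z,unproj(p,px([[404,32],[402,65],[402,90],[400,148]]),z).round(4).tolist())
p=L("stand"); px=lambda a:np.array(a)/7+[270,145]
print(unproj(p,px([[178,510],[175,375],[390,510],[390,375]]),.138).round(4))
print(unproj(p,px([[50,70],[530,70],[65,445],[523,445]]),.014).round(4))
E
```

```text
[[ 0.6374 -0.1655  0.115 ]
 [ 0.6569  0.1092  0.115 ]] [[ 0.6659 -0.1696  0.12  ]
 [ 0.6788  0.1     0.12  ]] [[ 0.6472 -0.0476  0.152 ]
 [ 0.6503 -0.0083  0.152 ]
 [ 0.6714 -0.0494  0.152 ]
 [ 0.6721 -0.0099  0.152 ]]
-4.060371440675587 0.27534991356951255
-2.739690421019699 0.26991433257294517
0.115 [[0.5839, -0.0241, 0.115], [0.5966, -0.0249, 0.115], [0.6064, -0.0249, 0.115], [0.6295, -0.0258, 0.115]]
0.098 [[0.5882, -0.0243, 0.098], [0.6015, -0.0251, 0.098], [0.6116, -0.0251, 0.098], [0.6358, -0.026, 0.098]]
0.06 [[0.5978, -0.0246, 0.06], [0.6123, -0.0255, 0.06], [0.6234, -0.0256, 0.06], [0.6497, -0.0266, 0.06]]
[[ 0.496  -0.2939  0.138 ]
 [ 0.4712 -0.2939  0.138 ]
 [ 0.496  -0.2567  0.138 ]
 [ 0.4713 -0.2569  0.138 ]]
[[ 0.4372 -0.3293  0.014 ]
 [ 0.4374 -0.2216  0.014 ]
 [ 0.526  -0.3286  0.014 ]
 [ 0.5261 -0.221   0.014 ]]
```

```bash
python3 - <<'E'
from h import *
import pickle
yaw=np.radians(-3.5); u=np.array([np.cos(yaw),np.sin(yaw),0]); q=down(np.pi/2+yaw)
g=np.array([0.603,-0.0235,0.095])
goto(g+[0,0,.12],q); move_linear(g,contact_N=15,max_speed=.12)
command_gripper(0.0); print(state()["opening"],state()["eef_pos"],state()["wrist_force"])
r=move_linear(g-u*.150,max_speed=.1,contact_N=14)
s=state(); print(r,s["eef_pos"],s["wrist_force"],s["opening"])
command_gripper(.05)
s=state(); print(s["eef_pos"],s["wrist_force"])
e=s["eef_pos"]; move_linear(e+[0,0,.1],max_speed=.2)
ims=[]
for i,pos in enumerate([(0.555,-0.02,0.27),(0.585,-0.02,0.25)]):
    goto(pos,q); wait(.3); p=read_camera("wrist"); pickle.dump(p,open(f"v{i}.pkl","wb"))
    for n in "red blue yellow green".split(): print(n,rec(p,"vial_"+n))
    print(rec(p,"pull"))
cv2.imwrite("pics/v1.png",cv2.resize(p["img"][:,:,::-1],(800,500)))
print(state()["time_s"])
E
```

```text
0.0006411971028046069 [ 0.60299684 -0.02351867  0.09499499] [-0.02529699 -0.05160703 -0.28510732]
False [ 0.45358891 -0.01439776  0.09497854] [-0.08879141  0.2049261  -0.11076618] 0.0004943712374415594
[ 0.45328937 -0.01436429  0.09501319] [-0.84255836  0.05065536  0.20998884]
red [(array([ 0.6446, -0.0288,  0.0655]), 0.68)]
blue [(array([ 0.6475, -0.028 ,  0.0667]), 0.74), (array([ 0.4853, -0.2663,  0.1153]), 0.65)]
yellow []
green [(array([ 0.6505, -0.0282,  0.0712]), 0.86), (array([ 0.3844, -0.4767,  0.0128]), 0.37)]
[(array([ 0.6464, -0.0253,  0.0672]), 0.86)]
red [(array([ 0.6426, -0.0272,  0.0663]), 0.58)]
blue [(array([ 0.6473, -0.0285,  0.0715]), 0.7)]
yellow [(array([ 0.6481, -0.0255,  0.0714]), 0.87)]
green [(array([ 0.6499, -0.0273,  0.0759]), 0.77)]
[(array([ 0.646 , -0.0269,  0.0734]), 0.73), (array([ 0.3861, -0.4754,  0.0116]), 0.3)]
16.9
```

View pics/v1.png

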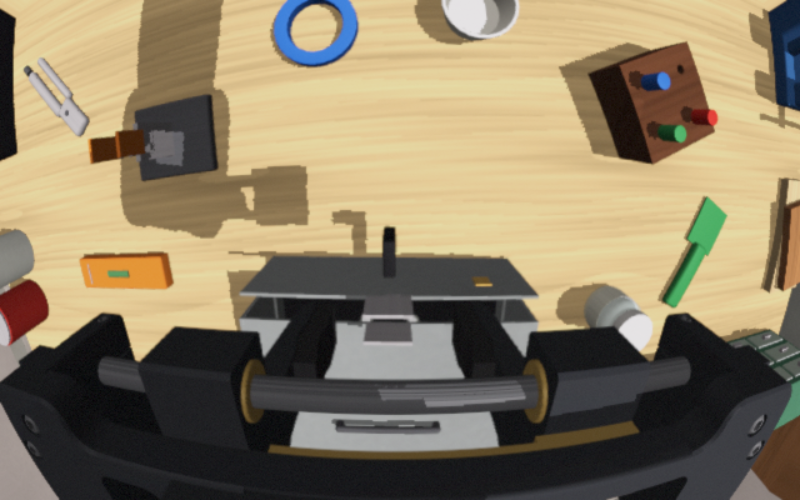

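The gripper closed on nothing. In this picture the pull is still at (390,228–276), in front of the panel at (390,297). I'll triangulate it from the two views.

```bash
python3 - <<'E'
from h import *
import pickle
for n,c,r0,r1 in(("w_pull",312,178,245),("v0",312,165,262),("v1",312,178,262)):
    p=pickle.load(open(n+".pkl","rb")); g=cv2.cvtColor(p["img"],cv2.COLOR_RGB2GRAY)
    M,t,f=cam(p); print(n,(-M.T@t).round(3),r0,g[r0:r1,c-1:c+2].mean(1).astype(int).tolist())
cv2.imwrite("pics/c3.png",cv2.resize(p["img"][175:280,250:375,::-1],None,fx=5.6,fy=5.6,interpolation=cv2.INTER_CUBIC))
E
```

```text
w_pull [ 0.483 -0.02   0.515] 178 [201, 199, 198, 193, 179, 141, 55, 10, 10, 12, 12, 13, 14, 11, 22, 31, 39, 38, 37, 38, 37, 39, 36, 38, 38, 37, 37, 38, 36, 37, 39, 37, 38, 40, 37, 38, 40, 39, 46, 60, 62, 62, 63, 63, 63, 63, 63, 66, 71, 76, 76, 75, 75, 76, 76, 76, 76, 76, 79, 105, 147, 178, 126, 58, 23, 39, 63]
v0 [ 0.478 -0.015  0.445] 165 [199, 200, 202, 203, 204, 205, 205, 203, 200, 197, 196, 196, 197, 201, 206, 208, 206, 204, 203, 203, 204, 204, 204, 205, 208, 209, 209, 208, 206, 206, 203, 198, 206, 210, 209, 190, 84, 14, 12, 13, 15, 15, 14, 16, 14, 10, 11, 12, 15, 27, 35, 40, 41, 39, 40, 40, 38, 38, 38, 37, 37, 36, 35, 38, 36, 36, 38, 37, 37, 37, 36, 37, 40, 49, 65, 66, 66, 66, 66, 66, 67, 67, 68, 66, 66, 68, 68, 73, 77, 79, 80, 81, 80, 82, 81, 79, 80]
v1 [ 0.508 -0.015  0.425] 178 [204, 200, 198, 136, 48, 17, 15, 18, 16, 14, 15, 11, 10, 18, 19, 29, 39, 43, 42, 43, 41, 40, 41, 39, 42, 42, 42, 40, 41, 40, 42, 40, 38, 40, 40, 40, 39, 39, 39, 38, 39, 38, 39, 45, 56, 66, 66, 66, 67, 66, 67, 67, 69, 68, 69, 70, 70, 74, 77, 79, 80, 80, 79, 81, 80, 81, 81, 81, 82, 79, 80, 81, 80, 102, 176, 191, 167, 86, 33, 52, 73, 80, 80, 82]
```

View pics/c3.png

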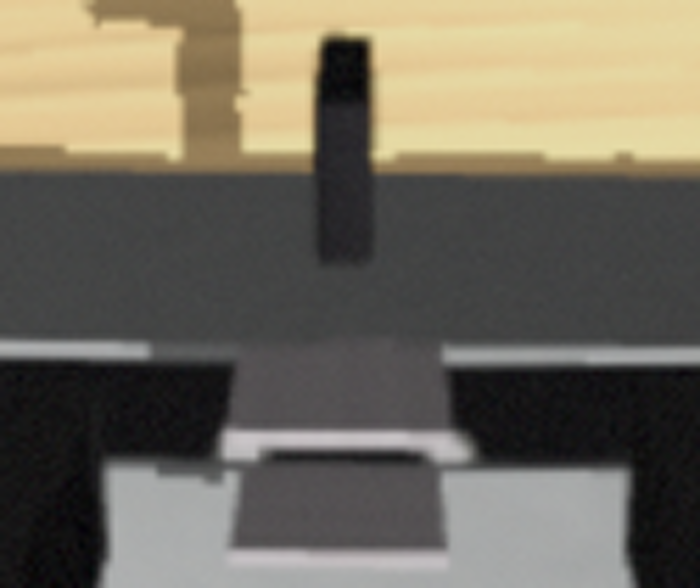

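```bash
python3 - <<'E'
from h import *
import pickle
from scipy.optimize import least_squares
P=[pickle.load(open(n+".pkl","rb")) for n in("w_pull","v0","v1")]
# y fixed at -0.026: rows only -> x,z
for nm,rows in dict(A=(183.5,200.8,181.5),B=(192.3,214.2,193),C=(216.3,238.2,221.8),tab=(237.5,None,252)).items():
    f=lambda q:[proj(p,[q[0],-.026,q[1]])[0,1]-r for p,r in zip(P,rows) if r]
    s=least_squares(f,[.62,.1]); print(nm,s.x.round(4),np.round(s.fun,2))
E
```

```text
A [0.5985 0.0544] [-0.07  0.    0.05]
B [0.5967 0.1118] [ 0.15  0.01 -0.12]
C [0.6489 0.0623] [-0.16 -0.06  0.19]
tab [0.6408 0.1619] [0. 0.]
```

```bash
python3 - <<'E'
from h import *
import pickle
p=pickle.load(open("v1.pkl","rb"))
print(proj(p,[[.585,.005,.242],[.585,-.045,.242],[.605,-.0255,.115],[.613,-.026,.115]])*1.25)
yaw=np.radians(-3.5); q=down(np.pi/2+yaw)
g=np.array([0.605,-0.025,0.092])
print(state()["opening"])
command_gripper(.07)
goto(g+[0,0,.05],q); wait(.2); p=read_camera("wrist"); save(p,"g0")
pickle.dump(p,open("g0.pkl","wb"))
s=state(); print(s["eef_pos"],s["eef_rot"],R.from_quat(s["eef_rot"]).as_matrix().round(3), s["opening"],s["time_s"])
E
```

```text
[[441.67600853 285.20481783]
 [344.98744982 290.64627075]
 [388.30825217 251.61081979]
 [388.33665852 260.63817516]]
0.049868548693423706
[ 0.60560578 -0.02507035  0.14385133] [ 3.04763189e-02  9.99534302e-01 -3.01116216e-04  1.51044668e-03] [[-0.998  0.061  0.003]
 [ 0.061  0.998 -0.001]
 [-0.003 -0.001 -1.   ]] 0.0700069712373917 18.15
```

View pics/g0.png

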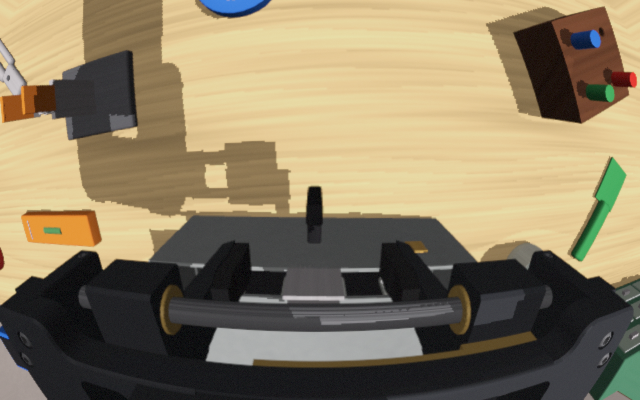

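```bash
python3 - <<'E'
from h import *
import pickle
from scipy.optimize import least_squares
P=[pickle.load(open(n+".pkl","rb")) for n in("w_pull","v0","v1","g0")]
p=P[3]; g=cv2.cvtColor(p["img"],cv2.COLOR_RGB2GRAY); print(g[180:272,313:317].mean(1).astype(int).tolist())
print(proj(p,[[.597,-.026,.112],[.605,-.026,.115],[.613,-.026,.115],[.598,-.026,.06],[.6055,-.025,.1436],[.6055,-.025,.1326],[.645,-.026,.115]]))
print([ (-cam(x)[0].T@cam(x)[1]).round(4) for x in P])
cv2.imwrite("pics/c4.png",cv2.resize(p["img"][170:300,215:415,::-1],None,fx=4,fy=4,interpolation=cv2.INTER_CUBIC))
E
```

```text
[209, 206, 205, 208, 206, 179, 106, 36, 12, 13, 15, 15, 14, 16, 14, 15, 13, 14, 12, 16, 16, 11, 15, 12, 18, 17, 22, 21, 19, 22, 18, 20, 21, 21, 20, 17, 20, 17, 19, 20, 17, 19, 18, 20, 19, 27, 36, 33, 34, 33, 37, 39, 40, 39, 39, 41, 39, 39, 40, 38, 40, 41, 42, 53, 68, 71, 69, 69, 68, 67, 68, 68, 68, 69, 69, 69, 69, 70, 68, 70, 69, 70, 70, 70, 69, 71, 70, 72, 77, 82, 83, 82]
[[312.55979692 205.77350361]
 [313.24933428 217.90227054]
 [313.95614904 228.38968345]
 [313.10226064 187.85157391]
 [314.66066989 234.91731926]
 [314.68252742 228.08695145]
 [316.60345676 267.38094545]]
[array([ 0.483 , -0.0204,  0.5147]), array([ 0.4777, -0.015 ,  0.4445]), array([ 0.5078, -0.015 ,  0.4254]), array([ 0.5283, -0.02  ,  0.3187])]
```

View pics/c4.png

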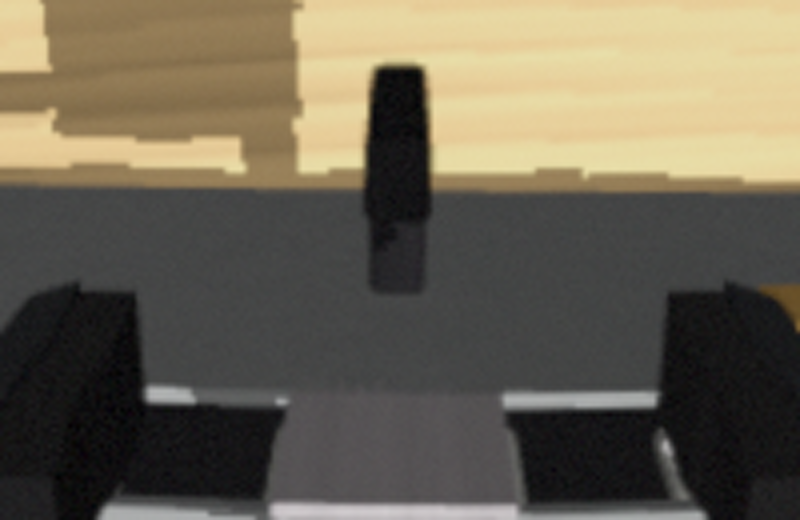

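```bash
python3 - <<'E'
from h import *
import pickle
p=pickle.load(open("g0.pkl","rb"))
e=np.array([[137,290],[665,290],[143,385],[657,390]])/4+[215,170]
for z in(.1358,.12,.1468,.16,.18): print(z,unproj(p,e,z).round(4).tolist())
# top & scene camera check of the TCP and block
for n in("top","scene"):
    q=read_camera(n); M,t,f=cam(q); 
    for X in([.6055,-.025,.14],[.605,-.025,.115],[.4815,.3243,.102],[.4836,-.2754,.138]):
        c=M@X+t; print(n,X,(c[:2]/c[2]*f+[q["cx"],q["cy"]]).round(1))
    save(q,n+"1")
s=cv2.imread("pics/scene1.png")[120:300,200:420]; t=cv2.imread("pics/top1.png")[100:260,190:430]
cv2.imwrite("pics/c5.png",np.hstack([cv2.resize(s,(400,327),interpolation=2),cv2.resize(t,(400,327),interpolation=2)]))
E
```

```text
0.1358 [[0.6122, -0.0688, 0.1358], [0.6175, 0.0184, 0.1358], [0.6302, -0.0704, 0.1358], [0.6365, 0.0175, 0.1358]]
0.12 [[0.6194, -0.073, 0.12], [0.6252, 0.0217, 0.12], [0.639, -0.0748, 0.12], [0.6459, 0.0207, 0.12]]
0.1468 [[0.6071, -0.0658, 0.1468], [0.6121, 0.0161, 0.1468], [0.6241, -0.0674, 0.1468], [0.63, 0.0152, 0.1468]]
0.16 [[0.6011, -0.0623, 0.16], [0.6057, 0.0133, 0.16], [0.6167, -0.0637, 0.16], [0.6222, 0.0125, 0.16]]
0.18 [[0.5919, -0.057, 0.18], [0.5959, 0.0091, 0.18], [0.6056, -0.0582, 0.18], [0.6104, 0.0084, 0.18]]
top [0.6055, -0.025, 0.14] [321.6 176.8]
top [0.605, -0.025, 0.115] [321.7 178.7]
top [0.4815, 0.3243, 0.102] [203.7 224.5]
top [0.4836, -0.2754, 0.138] [411.4 216.5]
scene [0.6055, -0.025, 0.14] [301.7 205.9]
scene [0.605, -0.025, 0.115] [302.  213.1]
scene [0.4815, 0.3243, 0.102] [444.5 253.7]
scene [0.4836, -0.2754, 0.138] [265.8 151.3]
```

View pics/c5.png

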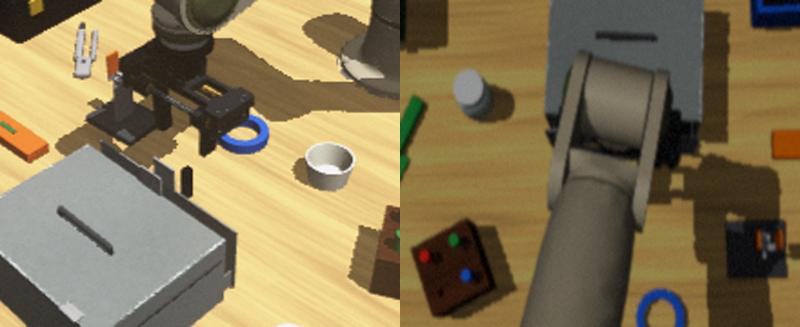

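The scene crop shows the pull where I estimated it. The fingertips, though, sit well above where the stated TCP puts them, about 36 mm according to both the wrist and scene views. I'll measure that by touching the bare bench.

```bash
python3 - <<'E'
from h import *
q=down(np.pi/2)
P=np.array([.48,0.02,.12])
goto([.55,-.025,.25],q); goto(P,q); wait(.2)
for op in(.0,.03,.08):
    command_gripper(op)
    move_linear([P[0],P[1],.04],max_speed=.15)
    r=move_linear([P[0],P[1],-.03],max_speed=.02,contact_N=5); s=state()
    print(op,s["opening"],r,s["eef_pos"],s["wrist_force"],s["time_s"]); move_linear(P,max_speed=.2)
E
```

```text
0.0 0.0005511812014421504 True [ 0.4800275   0.01998187 -0.02797252] [-0.65505162 -0.1264726   4.37032491] 24.4833
0.03 0.03019142755359893 True [ 0.48005022  0.01999076 -0.02795435] [-1.20902042  0.583947    4.91339551] 29.7167
0.08 0.08035078786773592 True [ 0.48000702  0.01998654 -0.0279774 ] [-0.11006517 -0.48158093  4.82886235] 35.2083
```

The real fingertips are 28 mm behind the reported TCP, so the tool offset is 36 mm out in z, with no lateral error. I'll command z as (grasp height − 0.047) from now on.

```bash
echo 'DZ=-0.047  # eef z = real grasp height + DZ (reported TCP is 36 mm too far ahead)' >> h.py
python3 - <<'E'
from h import *
import pickle
yaw=np.radians(-3.5); u=np.array([np.cos(yaw),np.sin(yaw),0]); q=down(np.pi/2+yaw)
command_gripper(.06)
g=np.array([0.603,-0.025,0.104+DZ])
goto(g+[0,0,.08],q); print(move_linear(g,contact_N=10,max_speed=.1))
command_gripper(0.0); s=state(); print(s["opening"],s["eef_pos"],s["wrist_force"])
r=move_linear(g-u*.150,max_speed=.1,contact_N=14)
s=state(); print(r,s["eef_pos"],s["wrist_force"],s["opening"])
E
```

```text
False
0.011928154883091884 [ 0.60297182 -0.02564029  0.05700244] [-0.18180107 -4.76312373 -0.39069219]
True [ 0.47414425 -0.01628511  0.05713306] [-0.70415441  1.19767327  3.30965047] 0.011604746988725144
```

```bash
python3 - <<'E'
from h import *
import pickle
yaw=np.radians(-3.5); q=down(np.pi/2+yaw)
command_gripper(.05); s=state(); e=s["eef_pos"]; print(e,s["wrist_force"])
move_linear(e+[0,0,.12],max_speed=.2)
for i,pos in enumerate([(0.60,-0.025,0.27),(0.63,-0.025,0.22)]):
    goto(pos,q); wait(.3); p=read_camera("wrist"); pickle.dump(p,open(f"u{i}.pkl","wb"))
    for n in "red blue yellow green".split(): print(n,rec(p,"vial_"+n))
cv2.imwrite("pics/u1.png",cv2.resize(p["img"][80:330,120:500,::-1],None,fx=2.1,fy=2.1))
print(state()["time_s"])
E
```

```text
[ 0.47394535 -0.01660471  0.0565659 ] [ 0.22915149 -0.37826783  0.01075867]
red [(array([ 0.5993, -0.0246,  0.0052]), 0.73), (array([ 0.6631, -0.0269,  0.0088]), 0.29)]
blue [(array([ 0.6063, -0.0245,  0.0084]), 0.75)]
yellow [(array([ 0.6032, -0.0242,  0.0045]), 0.97), (array([0.4955, 0.291 , 0.0909]), 0.68)]
green [(array([ 0.6054, -0.0244,  0.0124]), 0.6)]
red [(array([ 0.5946, -0.0208,  0.0076]), 0.84)]
blue [(array([ 0.6011, -0.0234,  0.006 ]), 0.61), (array([ 0.3845, -0.4762,  0.0102]), 0.41)]
yellow [(array([ 0.5905, -0.0226,  0.006 ]), 0.71)]
green [(array([ 0.6009, -0.0229,  0.013 ]), 0.96)]
43.6583
```

View pics/u1.png

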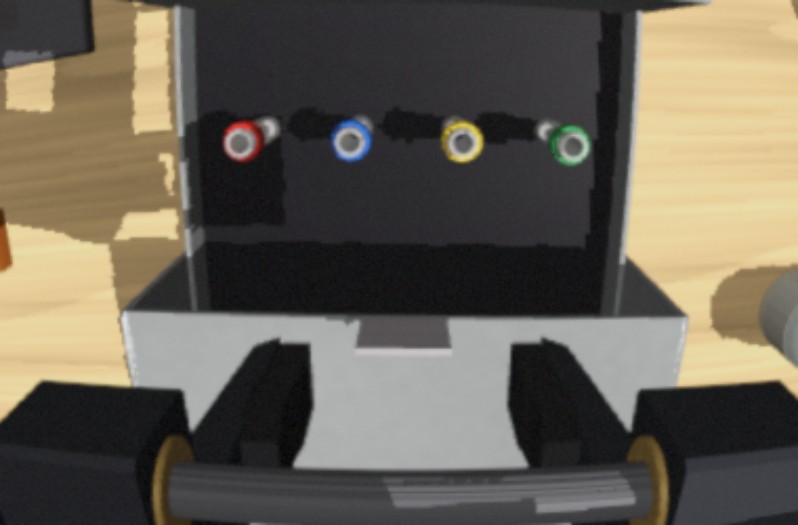

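The four collars show at crop pixels red (240,142), blue (351,141), yellow (462,142) and green (570,146), in that order from −y to +y. Now I'll compute the vial positions.

```bash
python3 - <<'E'
from h import *
import pickle
m=np.array([[240,142],[351,141],[462,142],[570,146]])/2.1+[120,80]
p=pickle.load(open("u1.pkl","rb")); print(unproj(p,m,.078).round(4))
for n in("u0","u1"):
    p=pickle.load(open(n+".pkl","rb"))
    for c,mm in zip(("red","blue","yellow","green"),m):
        for b in blobs(p,c,8):
            X=unproj(p,b[1],.075)[0]
            if .5<X[0]<.68 and abs(X[1]+.025)<.12:
                ys,xs=np.where(b[2]); cc=[(xs.min()+xs.max())/2,(ys.min()+ys.max())/2]; print(n,c,b[0],b[1].round(1),cc,X.round(4),unproj(p,cc,.075)[0].round(4))
E
```

```text
[[ 0.5886 -0.1074  0.078 ]
 [ 0.5927 -0.0513  0.078 ]
 [ 0.5966  0.0032  0.078 ]
 [ 0.6009  0.0576  0.078 ]]
u0 red 61 [250.1 163.1] [np.float64(248.0), np.float64(166.0)] [ 0.5842 -0.1034  0.075 ] [ 0.5877 -0.1065  0.075 ]
u0 blue 64 [293.6 163.2] [np.float64(292.0), np.float64(165.5)] [ 0.5883 -0.0499  0.075 ] [ 0.591 -0.052  0.075]
u0 yellow 62 [337.2 163.3] [np.float64(337.5), np.float64(166.0)] [0.5917 0.0029 0.075 ] [0.595  0.0031 0.075 ]
u1 red 105 [237.8 144. ] [np.float64(235.0), np.float64(146.5)] [ 0.5855 -0.1039  0.075 ] [ 0.5879 -0.1073  0.075 ]
u1 blue 93 [287.9 144.8] [np.float64(286.5), np.float64(146.5)] [ 0.5907 -0.0506  0.075 ] [ 0.5924 -0.0522  0.075 ]
u1 yellow 89 [338.8 144.5] [np.float64(339.5), np.float64(147.0)] [0.5936 0.0023 0.075 ] [0.5963 0.0029 0.075 ]
u1 green 19 [384.1 145.3] [np.float64(384.5), np.float64(146.5)] [0.5966 0.0504 0.075 ] [0.5979 0.0508 0.075 ]
```

```bash
cat > rods.py <<'E'
from h import *
YAW=np.radians(-4.2); UY=np.array([-np.sin(YAW),np.cos(YAW)]); UX=np.array([np.cos(YAW),np.sin(YAW)])
VC=np.array([.5947,-.025]); OFF=dict(red=-.084,blue=-.028,yellow=.028,green=.084)
QY=down(np.pi/2+YAW); QX=down(np.pi+YAW)
P3=lambda xy,z:np.array([xy[0],xy[1],z])
def st(m): s=state(); print(m,"pos",s["eef_pos"].round(4),"F",s["wrist_force"].round(1),"op",round(s["opening"],4),"t",round(s["time_s"],1)); return s
def caps():
    goto([.47,.28,.22],QY); wait(.3); p=read_camera("wrist"); out={}
    for c in("red","green","blue","yellow"):
        for b in blobs(p,c,30):
            w=fitcyl(p,b[1],.009,.072,.102)
            if .38<w[0]<.58 and .17<w[1]<.4: out[c]=w; break
    print({k:v.round(4) for k,v in out.items()}); return out
def pick(xy):
    command_gripper(.036); z=.096+DZ
    goto(P3(xy,z+.05),QX); print("c",move_linear(P3(xy,z),max_speed=.08,contact_N=8))
    command_gripper(0); st("sq1"); command_gripper(.036)
    move_linear(P3(xy,z+.03),max_speed=.15); goto(P3(xy,z+.03),QY); move_linear(P3(xy,z),max_speed=.1)
    command_gripper(0); st("sq2")
    move_linear(P3(xy,z+.15),max_speed=.15); st("lift")
def insert(c,d=(0,0)):
    v=VC+UY*(OFF[c]+d[1])+UX*d[0]
    T=lambda tip:tip+.084+DZ
    if state()["eef_pos"][2]<.15: raise SystemExit("low")
    move_linear(P3(v,T(.125)),QY,max_speed=.18); wait(.2)
    for dx,dy in [(0,0),(.002,0),(-.002,0),(0,.002),(0,-.002),(.002,.002),(.002,-.002),(-.002,.002),(-.002,-.002),(.0035,0),(-.0035,0),(0,.0035),(0,-.0035)]:
        w=v+UX*dx+UY*dy
        move_linear(P3(w,T(.083)),max_speed=.1); wait(.1)
        r=move_linear(P3(w,T(.062)),max_speed=.03,contact_N=3); s=st(f"try {dx} {dy} {r}")
        if s["eef_pos"][2]<T(.068): break
    else: print("NOT IN"); return False
    r=move_linear(P3(w,T(.032)),max_speed=.05,contact_N=8); st(f"in {r}")
    r=move_linear(P3(w,T(.0155)),max_speed=.03,contact_N=20); st(f"home {r}")
    command_gripper(.036); s=st("rel"); e=s["eef_pos"]; move_linear(e+[0,0,.13],max_speed=.2); return w-v
E
python3 - <<'E'
from rods import *
C=caps(); pick(C["red"])
E
```

```text
{'red': array([0.4742, 0.3466]), 'green': array([0.5791, 0.3945]), 'blue': array([0.4437, 0.2732])}
c False
sq1 pos [0.4744 0.3467 0.0494] F [-0.6 -0.3  1.9] op 0.017 t 48.2
sq2 pos [0.4745 0.3467 0.0495] F [-0.4 -0.4  2.7] op 0.0174 t 51.3
lift pos [0.4739 0.3464 0.198 ] F [ 0.1 -1.   0.1] op 0.0172 t 52.5
```

The block had been knocked about 22 mm aside. The fresh look caught it, and the red rod is gripped.

```bash
python3 - <<'E'
from rods import *
print(insert("red"))
E
```

```text
try 0 0 False pos [ 0.5887 -0.1088  0.0992] F [-0.2  0.1 -1.3] op 0.017 t 57.0
in False pos [ 0.5887 -0.1088  0.0692] F [-0.4  0.1  0.2] op 0.0169 t 57.7
home True pos [ 0.5895 -0.109   0.0555] F [1.  0.3 5.9] op 0.0173 t 58.2
rel pos [ 0.589  -0.1089  0.0551] F [-0.4  0.3 -0.4] op 0.0359 t 58.7
[0. 0.]
```

```bash
python3 - <<'E'
from rods import *
import rods
goto([.47,.28,.22],QY); wait(.3); p=read_camera("wrist"); C={}
for c in("blue","green"):
    for b in blobs(p,c,20):
        w=fitcyl(p,b[1],.009,.072,.102); print(c,b[0],w.round(4))
        if c=="blue" and abs(w-[.45,.27]).max()<.04: C[c]=w
        if c=="green" and abs(np.linalg.norm(w-C["blue"])-.056)<.006: C[c]=w
print(C); 
pick(C["blue"]); print(insert("blue"))
E
```

```text
blue 3503 [0.3775 0.6168]
blue 1537 [0.3095 0.7146]
blue 1137 [ 0.3826 -0.019 ]
blue 296 [0.4437 0.2732]
blue 285 [ 0.818  -0.5168]
blue 20 [ 0.5786 -0.0212]
green 268 [0.5701 0.4015]
green 219 [0.4953 0.2939]
{'blue': array([0.44373206, 0.2731944 ]), 'green': array([0.49528578, 0.2938852 ])}
c False
sq1 pos [0.4439 0.2732 0.0493] F [-1.5 -0.8  4.2] op 0.0169 t 64.2
sq2 pos [0.444  0.2733 0.0495] F [-1.2  0.3  4. ] op 0.0168 t 67.2
lift pos [0.4434 0.2731 0.1981] F [-0.  -0.2  0.2] op 0.0169 t 68.4
try 0 0 False pos [ 0.5927 -0.053   0.0991] F [ 0.6 -0.4  0.1] op 0.0168 t 72.3
in False pos [ 0.5928 -0.053   0.0692] F [ 0.1  0.3 -0.2] op 0.017 t 73.0
home True pos [ 0.5936 -0.0531  0.0555] F [ 0.5 -0.2  5.1] op 0.017 t 73.5
rel pos [ 0.5931 -0.053   0.055 ] F [ 0.3  0.6 -0. ] op 0.036 t 74.0
[0. 0.]
```

```bash
python3 - <<'E'
from rods import *
import pickle
goto([.47,.28,.22],QY); wait(.3); p=read_camera("wrist"); g=None
for b in blobs(p,"green",20):
    w=fitcyl(p,b[1],.009,.072,.102)
    if abs(w-[.495,.294]).max()<.04: g=w
print(g); pick(g); print(insert("green"))
goto([.56,-.025,.25],QY); wait(.3); p=read_camera("wrist"); pickle.dump(p,open("ins.pkl","wb"))
for c in("red","blue","green"):
    for b in blobs(p,c,20):
        w=fitcyl(p,b[1],.009,.078,.108)
        if abs(w-VC).max()<.13: print(c,b[0],w.round(4),(VC+UY*OFF[c]).round(4))
E
```

```text
[0.49527657 0.29379564]
c False
sq1 pos [0.4954 0.2939 0.0494] F [-0.3 -0.1  2.1] op 0.0169 t 79.3
sq2 pos [0.4956 0.2939 0.0495] F [-0.9  1.1  3. ] op 0.017 t 82.4
lift pos [0.4949 0.2936 0.198 ] F [-0.2 -0.9 -0.7] op 0.0169 t 83.5
try 0 0 False pos [0.601  0.0587 0.0992] F [-0.6  0.  -0.5] op 0.0172 t 86.8
in False pos [0.601  0.0588 0.0692] F [0.4 0.8 0.7] op 0.017 t 87.6
home True pos [0.6018 0.0587 0.0555] F [1.1 0.7 4.5] op 0.0171 t 88.1
rel pos [0.6013 0.0587 0.055 ] F [ 0.1 -0.1 -0.4] op 0.0356 t 88.5
[0. 0.]
red 428 [ 0.588  -0.1068] [ 0.5885 -0.1088]
blue 388 [ 0.5916 -0.0518] [ 0.5926 -0.0529]
green 132 [0.5952 0.0544] [0.6009 0.0588]
```

All three rods are home. Next I'll shut the tray.

```bash
python3 - <<'E'
from rods import *
command_gripper(.05)
g=np.array([.4725,-.0166,.057]); goto(g+[0,0,.1],QY); print(move_linear(g,contact_N=10,max_speed=.12))
command_gripper(0); st("grip")
r=move_linear(g+np.r_[UX,0]*.165,max_speed=.1,contact_N=18); s=st(f"shut {r}")
print("travel",np.linalg.norm(s["eef_pos"]-g))
command_gripper(.05); s=st("rel"); move_linear(s["eef_pos"]+[0,0,.13],max_speed=.2)
E
```

```text
False
grip pos [ 0.4725 -0.0162  0.0571] F [1.  5.1 2.1] op 0.0117 t 92.8
shut True pos [ 0.6212 -0.0269  0.057 ] F [-1.8 -0.2  3.9] op 0.0116 t 94.2
travel 0.1490945513241955
rel pos [ 0.6208 -0.0264  0.0565] F [-0.3 -0.1  0.7] op 0.0502 t 94.9
```

```bash
python3 - <<'E'
from rods import *
import pickle
goto([.63,-.028,.25],QY); wait(.3); p=read_camera("wrist"); pickle.dump(p,open("tab.pkl","wb"))
goto([.44,-.27,.25],down(np.pi/2)); wait(.3); s=read_camera("wrist"); pickle.dump(s,open("st2.pkl","wb"))
hp=proj(p,[.6705,-.0295,.152])[0].astype(int); cp=proj(s,[.4836,-.2754,.138])[0].astype(int); print(hp,cp)
f=lambda im,c,w,h:cv2.resize(im[max(0,c[1]-h):c[1]+h,c[0]-w:c[0]+w,::-1],(400,400),interpolation=2)
cv2.imwrite("pics/fin.png",np.hstack([f(p["img"],hp,40,40),f(s["img"],cp,40,40)]))
for b in blobs(s,"orange",40): print(b[0],b[1].round(1),unproj(s,b[1],.13).round(4))
E
```

```text
[316 234] [308 230]
965 [625.2 192.5] [[0.441 0.207 0.13 ]]
555 [273.5 291.5] [[ 0.5636 -0.3165  0.13  ]]
402 [620.8 392.3] [[1.103  0.7222 0.13  ]]
149 [290.9 224.2] [[ 0.4803 -0.294   0.13  ]]
128 [326.5 224.6] [[ 0.4808 -0.2575  0.13  ]]
88 [212.3 278.2] [[ 0.5488 -0.3877  0.13  ]]
```

View pics/fin.png

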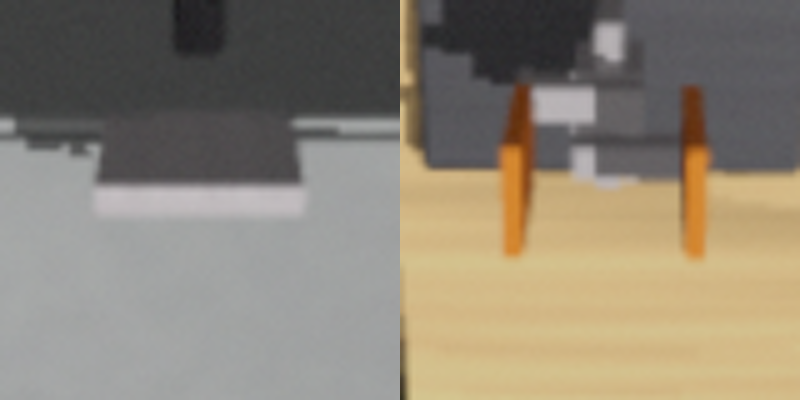

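The left crop shows the tray shut, with the two tabs as one stack centred exactly on my hasp estimate at (199,200). The right crop shows the clip's grip tops at (512,200) and (695,200), centred on my clip estimate.

```bash
python3 - <<'E'
from rods import *
c=np.array([.4837,-.275]); h=np.array([.6705,-.0295]); zg=.118+DZ
command_gripper(.065)
q0=down(np.pi/2); goto(P3(c,zg+.08),q0); print(move_linear(P3(c,zg),max_speed=.1,contact_N=8))
command_gripper(0); st("grip"); wait(.3)
move_linear(P3(c,zg+.03),max_speed=.06); st("up1")
move_linear(P3(c,zg+.12),max_speed=.15); st("up2")
for n,q in(("0",down(YAW)),("pi",down(np.pi+YAW))):
    print(n,inverse_kinematics(P3(h,.182+DZ),q),inverse_kinematics(P3(h,.24+DZ),q))
E
```

```text
False
grip pos [ 0.4836 -0.2748  0.0708] F [-0.8 -0.  -1.8] op 0.0294 t 100.5
up1 pos [ 0.4836 -0.2749  0.101 ] F [ 0.1  0.7 -1.1] op 0.0292 t 101.4
up2 pos [ 0.4833 -0.2747  0.1899] F [-0.5  0.5 -1.3] op 0.0293 t 102.2
0 [-2.18132829e-01  6.97999568e-01  1.09668400e+00 -4.44089210e-16
  1.34690909e+00 -1.44829001e-01] [-2.18132829e-01  6.60825611e-01  1.01007888e+00 -4.44089210e-16
  1.47068817e+00 -1.44829001e-01]
pi None None
```

```bash
python3 - <<'E'
from rods import *
h=np.array([.6705,-.0295]); q=down(YAW)
goto(P3([.56,-.15],.25+DZ),q); goto(P3(h,.25+DZ),q); wait(.3); st("above")
r=move_linear(P3(h,.212+DZ),max_speed=.1,contact_N=6); st(f"a {r}")
r=move_linear(P3(h,.1805+DZ),max_speed=.03,contact_N=12); s=st(f"down {r}")
E
```

```text
above pos [ 0.6702 -0.0305  0.2034] F [-0.   0.3 -1.1] op 0.0293 t 104.8
a False pos [ 0.6707 -0.0296  0.1655] F [-1.2 -0.9 -0.4] op 0.0291 t 105.3
down True pos [ 0.6704 -0.0295  0.1356] F [-1.   0.3  4.1] op 0.0287 t 106.3
```

```bash
python3 - <<'E'
from rods import *
command_gripper(.065); s=st("rel"); e=s["eef_pos"]
move_linear(e+[0,0,.09],max_speed=.12); goto([.5,-.03,.25],QY); wait(.4)
p=read_camera("wrist"); save(p,"end"); print(rec(p,"clip_mid"),rec(p,"clip"))
for b in blobs(p,"orange",15): print(b[0],b[1].round(1),unproj(p,b[1],.19).round(4))
for z in(.202,.165): print(proj(p,[.6705+.02,-.0295,z]),proj(p,[.6705-.02,-.0295,z]))
for c in("red","blue","green"):
    for b in blobs(p,c,15)[:3]: print(c,b[0],b[1].round())
st("end")
E
```

```text
rel pos [ 0.67   -0.0294  0.1344] F [ 0.2  1.1 -0.2] op 0.0651 t 107.0
[(array([ 0.6483, -0.0275,  0.1892]), 0.67)] [(array([ 0.6556, -0.0292,  0.183 ]), 0.84), (array([0.458 , 0.2811, 0.0708]), 0.58)]
2033 [549.5 132.2] [[0.4454 0.1933 0.19  ]]
826 [625.2 376.8] [[0.9838 0.67   0.19  ]]
663 [121.2 257.1] [[ 0.5405 -0.2259  0.19  ]]
629 [328.3 346.1] [[ 0.6519 -0.0272  0.19  ]]
34 [633.4 198.6] [[0.5227 0.376  0.19  ]]
23 [624.2 238.1] [[0.5774 0.3748 0.19  ]]
17 [627.1 218.8] [[0.5495 0.3694 0.19  ]]
[[328.29378618 378.29776969]] [[326.3506113  353.41275438]]
[[327.22589619 354.6714379 ]] [[325.32911293 329.69095414]]
red 369 [ 31. 274.]
blue 1845 [261.  81.]
blue 490 [634.  84.]
blue 40 [  1. 213.]
green 340 [559. 232.]
end pos [ 0.5  -0.03  0.25] F [ 0.5 -0.9  0.6] op 0.0649 t 109.9
```

```bash
python3 -c "
from cell import *
print(finish_job())"
```

```text
the job is handed in; nothing more can be done
None
```

The job is handed in at about 110 s of the 210 s: the red, blue and green rods (yellow was absent) were pushed home in their own vials, the tray was shut, and the clip was pressed down to its throat on both tabs and released; the verdict was not shown to me.

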